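# Set the edge burnisher's speed dial and start it

### The job

Without gripping anything, turn the knurled speed dial on the bench edge burnisher clockwise with a fingertip until it clicks in with its pointer line at the large wedge mark. Only then press the start button fully down with the fingertip and let it spring back. Do not shove or lift the burnisher, and leave the wax puck on it and the tools around it where they are.

Things in the scene. Friction and masses are not known exactly. Their poses are not given: they have to be found in the camera images.
- unit: bench edge burnisher: grey housing 220 mm deep (x) by 280 mm wide (y), top 60 mm above the table, 3 kg, loose on rubber feet. Origin: centre of underside; x points away from its front (which faces the robot), y to its left. Dial at x -35, y +70 mm, start button at x -35, y -95 mm. Motor along the rear (x 42 to 98 mm, 110 mm high), its wooden tip sticking out left to y 180 mm.
- dial_top (a point): centre of the flat top of the speed dial, on its vertical axis, 80 mm above the table. The dial is a bright metal disc 100 mm in diameter (too wide to grip), 16 mm thick, rim knurled, with a black pointer line on top, 26 to 48 mm from the axis. Rigid downward; pressing does not brake it: a fingertip pressed on its top with 5 to 20 N and carried round the axis takes it along.
- wedge (a point): middle of the white wedge mark (14 mm long, up to 14 mm wide), 60 mm from the dial's axis towards the housing's front edge, on the black scale ring round the dial (136 mm diameter, top 63 mm above the table). The ring's other four white marks, at 30 degree steps, are short thin bars.
- dial (a joint): turn of the dial in rad, clockwise from above, stops at 0 and 2.094. Clicks (detents) at the marks: 0, 0.524, 1.047, 1.571, 2.094; pointer at the wedge at 1.571, towards the housing's -y at 0. Starts at 0.524 or 1.047 (rarely between). Resists with up to about 0.05 N m (1.6 N at 32 mm from the axis); let go within 0.2 rad of a click it drops into it.
- start_top (a point): centre of the top of the start button, a round grey push button 32 mm in diameter in a black round housing (48 mm diameter, 12 mm high) on the burnisher's top; released it stands 82 mm above the table
- start (a joint): travel of the start button in m, 0 released, 0.006 fully down (5 N); springs back when let go. Counts as pressed beyond 0.0045.
- wax: pale beeswax puck, cylinder 32 mm diameter, 16 mm high, standing loose on top of the burnisher between dial and start button. Bystander, loose; origin: centre of its underside.
- awl: awl with turned wooden handle lying on the table in front of (robot side of) the burnisher, 150 mm long, up to 28 mm thick. Bystander, loose; origin: near its middle, at table height, x along its length.
- spool: wooden thread spool standing in front of the burnisher, 44 mm diameter, 50 mm high. Bystander, loose; origin: centre of its underside.
- dye: jar of edge dye standing to the left (+y) of the burnisher, 50 mm diameter, 75 mm high. Bystander, loose; origin: centre of its underside.
- mallet: mallet lying to the right (-y) of the burnisher, head a 58 mm cylinder 85 mm long, handle 24 mm thick, 210 mm over all. Bystander, loose; origin: near its middle, at table height, x along its length.
- knife: leather knife with wooden handle lying behind the burnisher, 190 mm long, 20 mm high. Bystander, loose; origin: near its middle, at table height, x along its length.
- cup: white ceramic cup, 72 mm diameter, 85 mm high, on the left of the table. Bystander, loose; origin: centre of its underside.

How it is judged:
By the outcome, as a careful person would: the job done as asked, in the order asked, and still so for the second after the job is handed in, with the robot touching nothing.
It also fails if it takes over 45 s, if anything falls off the work surface, if the arm or the gripper's body presses on something with over 40 N, if the wrist force passes 120 N, or if a joint passes its speed limit or range.

### The arm

A 6-joint arm with a two-finger parallel gripper is mounted at the origin on the work surface. World frame = base frame: x ahead of the robot, y to its left, z up, the work surface at z = 0. Lengths are in m, angles in degrees, forces in N, time in s.
With the tool pointing down it reaches from about 0.325 to 0.75 m from the base axis. Payload 7.6 kg.
Tool frame: the origin (TCP) lies at the very end of the fingers, on their centre line; the grasp point (between the pads) lies 19 mm behind it; y points along the fingers, z is the direction in which the jaws open and shut, and the axes are right-handed (so a half turn about y gives the same grasp; the last joint's range is limited). The gripper opens to 85 mm and grips with 20 to 120 N. Pads are 22 mm wide; open, the fingers measure 114 mm over their backs; the gripper's body (76 mm by 85 mm) begins 54 mm behind the grasp point. The pads swing forward as they close: fully open they stand 13 mm farther back than shut.
Start: joints at [63.696, 2.991, 80.254, -0, 96.75, -4.028], TCP at [0.199, 0.486, 0.231] pointing down, gripper open.
Joint ranges: [-166.34, 166.34], [-52.06, 124.39], [6.96, 135.62], [-60.46, 240.46], [14.63, 156.25], [-167.68, 167.68]. Speed limits (degrees/s): [147.25, 147.25, 172.46, 180, 180, 180].

### API

Orientations are given as [roll, pitch, yaw] about the fixed x, y, z axes, in that order (R = Rz(yaw) Ry(pitch) Rx(roll)).
In Python, from plant import bot gives the robot as it stands. The module is installed in compiled form; this text tells all that it offers.
- The arm moves only by the tool carry_out, never from a script. Its argument "moves" is a list of rows, each a list of 5 numbers: the opening, from 0 (shut) to 1 (fully open), then the shift along the tool's x, y, z in mm, then the turn about the tool's y in rad. A call has exactly 10 rows; each row is the pose to reach, as a shift and turn from the pose measured when the call began, along the tool's axes at that moment; what a row does not reach only later rows make up. A row lasts 1/8 s, in which the tool goes at most 62.5 mm and 10.7 degrees, less where a joint would pass 70% of its speed; a pose out of reach is approached as far as the arm can. A call with a gripper value outside its range is refused whole. The fingers move at their own pace and stop on an object; "grip_force" is the grip in N (left out, the last holds). Time passes only in rows, so rows that repeat a pose let the fingers close, or fill a call up. It gives the time, the measured TCP pose, the force and the opening at its end, in the units of the state.
- bot.sense(): the state, without advancing time (a new reading comes with each control period).
- bot.read_camera(name): name is "side" or "top" or "wrist"; returns the picture (400x640x3 uint8, blue, green, red); there is no depth.
- bot.get_calibration(name): a dict with "intrinsics" (3x3 intrinsics, pixels), "D" ([k1, k2, p1, p2, k3] as OpenCV has them; the pictures are not rectified), "rvec" (rotation vector, rad) and "tvec" (3), from world to camera coordinates, as OpenCV has them; the wrist camera has in their place "hand_eye" (4x4, takes a point from camera to tool coordinates, whose origin is the TCP and whose axes are the tool frame's). Camera axes: x right, y down, z forward; pixel columns grow to the right and rows downward; lengths in m; the calibration is good to about 2 mm. A picture is of the moment at which its call begins: read the wrist's pose just before it. get_calibration takes no time and is no camera call.
- bot.finish_job(): hands the job in, once; it reports no verdict.
The state is a dict: "time": time; "qpos": joint angles; "qd": joint speeds; "effort": joint torques, N m; "eef_pos": TCP position; "orientation": TCP orientation; "force": force on the tool from outside, world axes, zero at the start; "torque": the same for the moment, N m; "width": opening from 0.0 (shut) to 1.0 (fully open).
Only numpy, scipy, OpenCV 4.12 (cv2) and the standard library are available. Lean on these libraries where they do the work, as an engineer would, in place of code of your own. Each camera call takes 0.05 s, during which the arm holds its last target. There are 200 camera calls.

## Working session

There is one attempt and no reset: what is moved stays moved. The work goes in short steps, Python scripts to look and compute and a tool call to move; the robot and the scene stay as the last step left them, time stands still between calls to the robot, and variables do not carry over. Pictures are saved under pics/ and viewed, about 8 in all and at most 12, crops included, and the job is handed in when it is done.

Besides the shell and the picture viewer there is one more tool, called after "Emit:" in YAML: its name, and indented under it one key for each argument. carry_out: Moves the arm, as the interface text tells. Its arguments: {"type":"object","properties":{"moves":{"type":"array","items":{"type":"array","items":{"type":"number"}}},"grip_force":{"type":"number"}},"required":["moves"]}

```bash
mkdir -p pics; cat > h.py <<'E'
import numpy as np, cv2
from plant import bot
from scipy.spatial.transform import Rotation as R
def cam(name):
    c=bot.get_calibration(name); K=np.array(c["intrinsics"],float); D=np.array(c["D"],float)
    if "hand_eye" in c:
        s=bot.sense(); T=np.eye(4); T[:3,:3]=R.from_euler('xyz',s["orientation"],degrees=True).as_matrix(); T[:3,3]=s["eef_pos"]
        M=np.linalg.inv(T@np.array(c["hand_eye"])); return K,D,cv2.Rodrigues(M[:3,:3])[0],M[:3,3]
    return K,D,np.array(c["rvec"],float).reshape(3,1),np.array(c["tvec"],float).ravel()
def toplane(c,px,z):
    K,D,r,t=c; Rm=cv2.Rodrigues(r)[0]; o=-Rm.T@t.ravel()
    u=cv2.undistortPoints(np.array(px,float).reshape(-1,1,2),K,D).reshape(-1,2)
    d=np.c_[u,np.ones(len(u))]@Rm
    return o+d*((z-o[2])/d[:,2])[:,None]
def proj(c,P):
    return cv2.projectPoints(np.array(P,float).reshape(-1,1,3),c[2],c[3],c[0],c[1])[0].reshape(-1,2)
E
python3 - <<'E'
from h import *
for n in("top","side"):
    cv2.imwrite(f"pics/{n}0.png",bot.read_camera(n)); c=cam(n); print(n,-cv2.Rodrigues(c[2])[0].T@c[3],c[0][0,0])
print(bot.sense())
print(bot.get_calibration("wrist"))
E
```

```text
top [0.39723805 0.11813115 1.13179135] 396.63232848207485
side [ 0.48029437 -0.66793215  0.64028509] 444.454699443132
{'time': 0.1, 'qpos': array([ 6.36947191e+01,  3.02306950e+00,  8.03052461e+01, -1.60419554e-03,
        9.67511983e+01, -4.02886775e+00]), 'qd': array([-0.02598162, -0.09999579, -0.28893291, -0.03546842, -0.07554361,
        0.07031041]), 'effort': array([ 1.47154264e-03, -3.82579565e+01, -3.60986423e+01, -6.78079255e-05,
        4.78131129e-03, -2.18944670e-06]), 'eef_pos': array([0.19889047, 0.48558014, 0.23057883]), 'orientation': array([-9.00794294e+01,  3.99717718e-03, -2.22766034e+01]), 'force': array([-0.16491758,  0.78884055,  0.37032267]), 'torque': array([-0.00969583,  0.02757175,  0.01934116]), 'width': 1.0038785625671607}
{'intrinsics': array([[287.11756217,   0.        , 320.36107757],
       [  0.        , 287.11756217, 200.37504942],
       [  0.        ,   0.        ,   1.        ]]), 'D': array([-0.0512621,  0.       ,  0.       ,  0.       ,  0.       ]), 'hand_eye': array([[ 2.48978293e-04,  9.56264842e-01,  2.92502118e-01,
        -7.45557823e-02],
       [ 1.73423069e-05, -2.92502132e-01,  9.56264871e-01,
        -1.41648709e-01],
       [ 9.99999969e-01, -2.33016534e-04, -8.94105198e-05,
        -5.90879596e-04],
       [ 0.00000000e+00,  0.00000000e+00,  0.00000000e+00,
         1.00000000e+00]])}
```

View pics/top0.png

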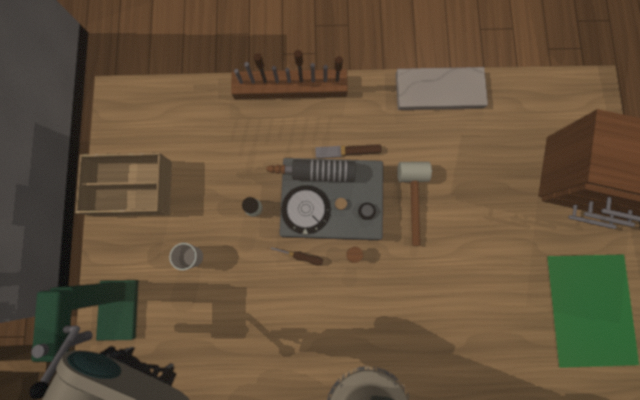

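View pics/side0.png

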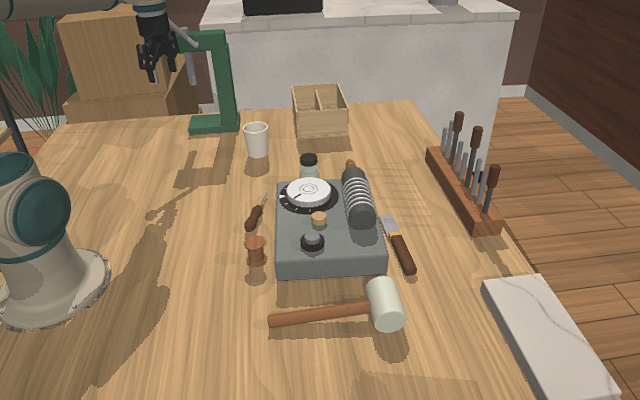

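The top view shows the dial at about (306,208), the start button at (367,211), the wax at (342,203) and the wedge near (305,232). Next I'll measure these with masks.

```bash
python3 - <<'E'
from h import *
im=cv2.imread("pics/top0.png"); c=cam("top")
g=cv2.cvtColor(im,cv2.COLOR_BGR2GRAY); 
m=np.zeros_like(g); m[180:240,276:336]=(g[180:240,276:336]>110)*255
m=cv2.morphologyEx(m,cv2.MORPH_CLOSE,np.ones((5,5),np.uint8))
cs=max(cv2.findContours(m,0,1)[0],key=cv2.contourArea)
(x,y),r=cv2.minEnclosingCircle(cs); el=cv2.fitEllipse(cs);print("dial",x,y,r,el)
print(toplane(c,[(x,y),el[0]],.08))
# black button
m=np.zeros_like(g); m[195:228,352:384]=(g[195:228,352:384]<42)*255
cs=max(cv2.findContours(m,0,1)[0],key=cv2.contourArea);el=cv2.minEnclosingCircle(cs);print("btn",el,toplane(c,[el[0]],.072))
# housing corners
hs=cv2.cvtColor(im,cv2.COLOR_BGR2HSV)
m=np.zeros_like(g); sub=hs[150:246,270:392]; m[150:246,270:392]=((sub[...,1]<70)&(sub[...,2]>40))*255
m=cv2.morphologyEx(m,cv2.MORPH_OPEN,np.ones((3,3),np.uint8))
big=cv2.resize(im[150:250,265:395],None,fx=6,fy=6,interpolation=cv2.INTER_CUBIC)
cv2.imwrite("pics/c1.png",big)
E
```

```text
dial 305.5 211.76190185546875 21.244075775146484 ((305.3058776855469, 209.1932373046875), (34.53230285644531, 38.323543548583984), 6.609933376312256)
[[0.53017346 0.15632443 0.08      ]
 [0.53710302 0.15673142 0.08      ]]
btn ((362.5, 216.5), 2.12142014503479) [[0.5149615  0.00377645 0.072     ]]
```

View pics/c1.png

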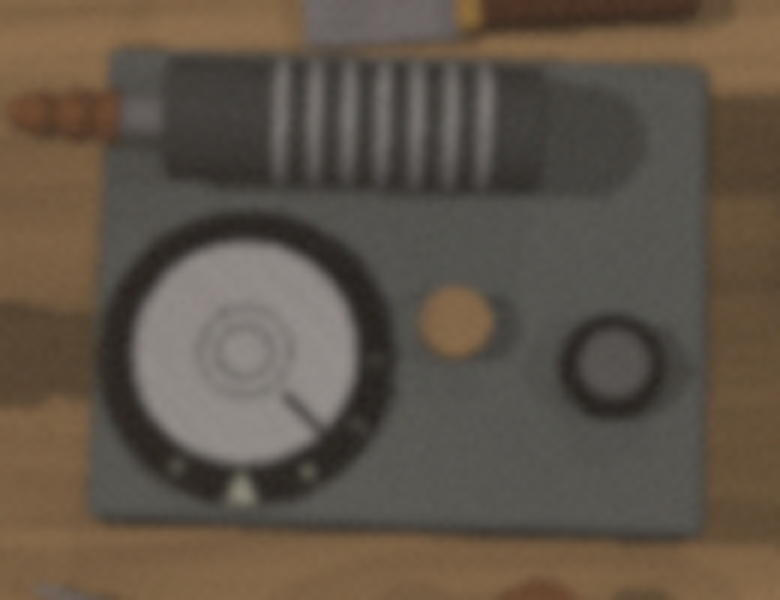

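The pointer sits at about 45°, between two clicks. The wedge is at about 91° in the image. I'll compute positions and the approach shift.

```bash
cat >> h.py <<'E'
def shift(target):
    s=bot.sense(); Rm=R.from_euler('xyz',s["orientation"],degrees=True).as_matrix()
    return (Rm.T@(np.array(target)-s["eef_pos"])*1000).round(1)
E
python3 - <<'E'
from h import *
c=cam("top")
f=lambda p:((p[0]+.5)/6-.5+265,(p[1]+.5)/6-.5+150)
P={}
for n,p,z in[("dial",(244,351),.08),("ptr",(320,432),.08),("wedge",(241,489),.063),("btn",(614,366),.082),("wax",(457,322),.076)]:
    P[n]=toplane(c,[f(p)],z)[0]; print(n,P[n].round(4))
d=P["wedge"]-P["dial"];b=P["btn"]-P["dial"];p=P["ptr"]-P["dial"]
cw=lambda v:np.degrees(np.arctan2(-v[0],-v[1]))
print(np.linalg.norm(d[:2]),np.linalg.norm(b[:2]),cw(d),cw(b),cw(p))
print(shift([.53,.125,.20]))
E
```

```text
dial [0.5401 0.1568 0.08  ]
ptr [0.5031 0.1237 0.08  ]
wedge [0.4799 0.1598 0.063 ]
btn [ 0.5294 -0.0075  0.082 ]
wax [0.5516 0.0613 0.076 ]
0.06022442641539784 0.1647133716982989 92.83594438205068 3.7114299877436925 48.15534635893471
[ 443.1   30.8 -208.1]
```

Emit:
carry_out:
  moves:
    - [0, 22, 0, -55, 0]
    - [0, 45, 0, -111, 0]
    - [0, 95, 0, -125, 0]
    - [0, 155, 0, -139, 0]
    - [0, 215, 5, -153, 0]
    - [0, 275, 10, -167, 0]
    - [0, 335, 20, -181, 0]
    - [0, 395, 30, -197, 0]
    - [0, 443, 31, -208, 0]
    - [0, 443, 31, -208, 0]
  grip_force: 40

```text
time: 1.35
eef_pos: [0.5312, 0.1228, 0.1981]
orientation: [-90.2, 0.1, -22.5]
force: [-0.3, 0.1, 0.4]
width: 0.002
```

```bash
python3 - <<'E'
from h import *
c=cam("wrist"); im=bot.read_camera("wrist"); s=bot.sense(); print(s["eef_pos"],s["orientation"],s["width"],s["force"],s["time"])
for n,P in dict(dial=[.5401,.1568,.08],wedge=[.4799,.1598,.063],btn=[.5294,-.0075,.082],tip=s["eef_pos"]).items():
    p=proj(c,P)[0]; print(n,p.round(1)); cv2.drawMarker(im,tuple(int(v) for v in p),(0,0,255),0,8)
cv2.imwrite("pics/w1.png",im)
E
```

```text
[0.53021848 0.12422036 0.19864351] [-90.13983107   0.12270527 -22.40178049] 0.0013055537896315148 [-0.42310345  0.05393296 -0.96010711] 1.4
dial [358.5 190.8]
wedge [336.9 127.7]
btn [199.7 242.8]
tip [323.1 252.9]
```

View pics/w1.png

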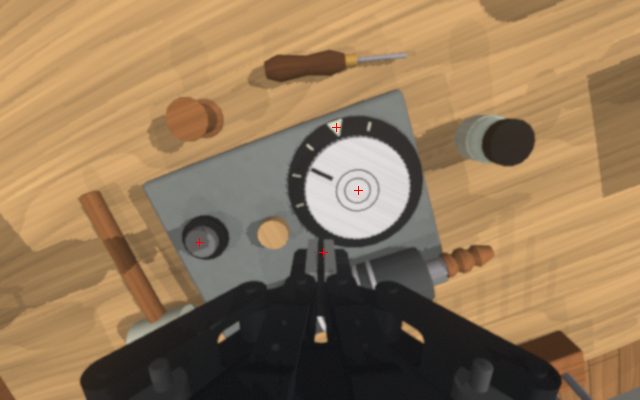

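The wrist view confirms the estimates: the dial centre is at (358,190), the wedge at (336,127), the start button near (201,240) and the pointer between marks 2 and 3. Next I'll descend just above the dial top at radius 32 mm.

Emit:
carry_out:
  moves:
    - [0, 4, 20, 2, 0]
    - [0, 9, 45, 4, 0]
    - [0, 9, 70, 4, 0]
    - [0, 9, 90, 4, 0]
    - [0, 9, 100, 4, 0]
    - [0, 9, 106, 4, 0]
    - [0, 9, 110, 4, 0]
    - [0, 9, 112, 4, 0]
    - [0, 9, 113, 4, 0]
    - [0, 9, 113, 4, 0]

```text
time: 2.65
eef_pos: [0.5398, 0.1243, 0.0858]
orientation: [-90.1, 0.1, -22.4]
force: [-0.3, 0.3, 0.3]
width: -0.0
```

```bash
python3 - <<'E'
from h import *
s=bot.sense(); print(s["eef_pos"],s["orientation"],s["force"]); print(shift([.5401,.1248,.08]))
E
```

```text
[0.53983883 0.12428685 0.08579315] [-90.13097013   0.10766338 -22.40770508] [-0.25280061  0.30968208  0.29868938]
[0.1 5.8 0.6]
```

Emit:
carry_out:
  moves:
    - [0, 0, 2, 0.5, 0]
    - [0, 0, 4, 0.5, 0]
    - [0, 0, 5, 0.5, 0]
    - [0, 0, 5.5, 0.5, 0]
    - [0, 0, 6, 0.5, 0]
    - [0, 0, 6, 0.5, 0]
    - [0, 0, 6, 0.5, 0]
    - [0, 0, 6, 0.5, 0]
    - [0, 0, 6, 0.5, 0]
    - [0, 0, 6, 0.5, 0]

```text
time: 3.9
eef_pos: [0.5402, 0.1247, 0.08]
orientation: [-90.1, 0.1, -22.4]
force: [0.5, -0.1, 2.6]
width: -0.001
```

Emit:
carry_out:
  moves:
    - [0, 0, 0.3, 0, 0]
    - [0, 0, 0.6, 0, 0]
    - [0, 0, 0.6, 0, 0]
    - [0, 0, 0.6, 0, 0]
    - [0, 0, 0.6, 0, 0]
    - [0, 0, 0.6, 0, 0]
    - [0, 0, 0.6, 0, 0]
    - [0, 0, 0.6, 0, 0]
    - [0, 0, 0.6, 0, 0]
    - [0, 0, 0.6, 0, 0]

```text
time: 5.15
eef_pos: [0.5405, 0.1248, 0.08]
orientation: [-90.1, 0.0, -22.4]
force: [0.1, -0.6, 5.5]
width: -0.003
```

```bash
python3 - <<'E'
from h import *
s=bot.sense(); print(s["eef_pos"],s["orientation"],s["force"],s["torque"])
A=np.array([.5401,.1568]); P=s["eef_pos"]; r=P[:2]-A; print("r",r)
for d in range(0,50,5):
    a=-np.radians(d); q=np.array([[np.cos(a),-np.sin(a)],[np.sin(a),np.cos(a)]])@r
    print(d,round(np.radians(d),2),shift([*(A+q),P[2]]))
E
```

```text
[0.54045223 0.12478959 0.0800009 ] [-9.00919395e+01  3.99950630e-02 -2.24056336e+01] [ 0.12621916 -0.60869838  5.50162496] [-0.07880709  0.04284382  0.02229103]
r [ 0.00035223 -0.03201041]
0 0.0 [0. 0. 0.]
5 0.09 [-2.6  0.  -1. ]
10 0.17 [-5.3  0.  -1.7]
15 0.26 [-8.1  0.  -2.2]
20 0.35 [-10.8   0.   -2.5]
25 0.44 [-13.6   0.   -2.5]
30 0.52 [-16.4   0.   -2.3]
35 0.61 [-19.2   0.   -1.9]
40 0.7 [-21.9   0.   -1.2]
45 0.79 [-24.5   0.   -0.2]
```

Emit:
carry_out:
  moves:
    - [0, 0, 0.8, 0, 0]
    - [0, 0, 1.3, 0, 0]
    - [0, -2.6, 1.3, -1, 0.09]
    - [0, -5.3, 1.3, -1.7, 0.17]
    - [0, -8.1, 1.3, -2.2, 0.26]
    - [0, -10.8, 1.3, -2.5, 0.35]
    - [0, -13.6, 1.3, -2.5, 0.44]
    - [0, -13.6, 1.3, -2.5, 0.44]
    - [0, -13.6, 1.3, -2.5, 0.44]
    - [0, -13.6, 1.3, -2.5, 0.44]

```text
time: 6.4
eef_pos: [0.5277, 0.1272, 0.08]
orientation: [-90.0, -0.1, -47.6]
force: [-0.7, -3.8, 7.9]
width: 0.001
```

```bash
python3 - <<'E'
from h import *
im=bot.read_camera("wrist");s=bot.sense(); print(s["eef_pos"],s["orientation"],s["force"],s["torque"])
cv2.imwrite("pics/w2.png",im)
A=np.array([.5401,.1568]); P=s["eef_pos"]; r=P[:2]-A; print("r",r)
for d in range(0,35,5):
    a=-np.radians(d); q=np.array([[np.cos(a),-np.sin(a)],[np.sin(a),np.cos(a)]])@r
    print(d,round(np.radians(d),2),shift([*(A+q),P[2]]))
E
```

```text
[0.5277383  0.12716    0.07999067] [-90.03008169  -0.12725708 -47.63344559] [-0.67055475 -1.93602497  8.86897204] [-0.47703942  0.09470076  0.01414438]
r [-0.0123617 -0.02964  ]
0 0.0 [0. 0. 0.]
5 0.09 [-2.6 -0.  -1.1]
10 0.17 [-5.3 -0.  -1.9]
15 0.26 [-8.  -0.  -2.5]
20 0.35 [-10.8  -0.   -2.9]
25 0.44 [-13.6  -0.   -3. ]
30 0.52 [-16.4  -0.   -2.9]
```

View pics/w2.png

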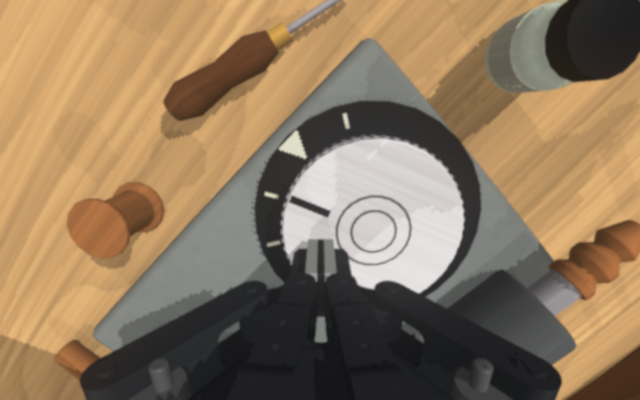

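```bash
python3 - <<'E'
from h import *
c=cam("wrist"); a,b,o=toplane(c,[(291,197),(329,214),(374,231)],.08); w,m=toplane(c,[(292,148),(271,195)],.063)
cw=lambda v:np.degrees(np.arctan2(-v[0],-v[1])); print(o,cw(a-o),cw(a-b),cw(w-o),cw(m-o))
E
```

```text
[0.53919071 0.15639542 0.08      ] 71.0429943339585 72.95011255970374 91.11134464922364 62.473265913532494
```

The pointer is at about 71.5° and the wedge at about 92.5°, so about 21° remain. The dial follows the finger without slip.

Emit:
carry_out:
  moves:
    - [0, 0, 1, 0, 0]
    - [0, 0, 1.3, 0, 0]
    - [0, -2.6, 1.3, -1.1, 0.09]
    - [0, -5.3, 1.3, -1.9, 0.17]
    - [0, -8, 1.3, -2.5, 0.26]
    - [0, -10.8, 1.3, -2.9, 0.35]
    - [0, -11.4, 1.3, -2.9, 0.37]
    - [0, -11.4, 1.3, -2.9, 0.37]
    - [0, -11.4, 1.3, -2.9, 0.37]
    - [0, -11.4, 1.3, -2.9, 0.37]

```text
time: 7.7
eef_pos: [0.5184, 0.1334, 0.08]
orientation: [-89.9, -0.2, -68.9]
force: [-2.2, -2.7, 10.0]
width: -0.001
```

Emit:
carry_out:
  moves:
    - [0, 0, -1, 0, 0]
    - [0, 0, -3, 0, 0]
    - [0, 0, -8, 0, 0]
    - [0, 0, -20, 0, 0]
    - [0, 0, -40, 0, 0]
    - [0, 0, -70, 0, 0]
    - [0, 0, -100, 0, 0]
    - [0, 0, -120, 0, 0]
    - [0, 0, -120, 0, 0]
    - [0, 0, -120, 0, 0]

```text
time: 8.95
eef_pos: [0.5177, 0.1336, 0.1991]
orientation: [-90.0, -0.2, -68.8]
force: [-0.4, 0.2, -1.2]
width: 0.003
```

```bash
python3 - <<'E'
from h import *
im=bot.read_camera("wrist");s=bot.sense(); print(s["eef_pos"],s["orientation"],s["force"],s["time"])
cv2.imwrite("pics/w3.png",im)
E
```

```text
[0.5175737  0.13358435 0.19871368] [-90.03108032  -0.15732126 -68.84426144] [-0.37856179  0.22866769  0.15259429] 9.0
```

View pics/w3.png

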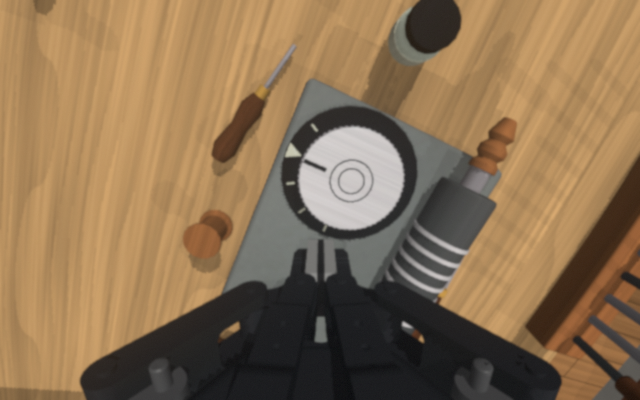

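```bash
python3 - <<'E'
from h import *
c=cam("wrist"); im=cv2.imread("pics/w3.png"); g=cv2.cvtColor(im,cv2.COLOR_BGR2GRAY)
m=np.zeros_like(g); m[120:242,295:410]=(g[120:242,295:410]>150)*255
m=cv2.morphologyEx(m,cv2.MORPH_CLOSE,np.ones((9,9),np.uint8)); k=max(cv2.findContours(m,0,1)[0],key=cv2.contourArea); e=cv2.fitEllipse(k); print(e)
m=np.zeros_like(g); m[155:175,302:330]=(g[155:175,302:330]<110)*255
ys,xs=np.nonzero(m); P=toplane(c,np.c_[xs,ys],.08)
o=toplane(c,[e[0]],.08)[0]
m=np.zeros_like(g); m[140:162,284:302]=(g[140:162,284:302]>140)*255; n,l,st,ce=cv2.connectedComponentsWithStats(m); i=1+st[1:,4].argmax(); print(ce[i],st[i]); w=toplane(c,[ce[i]],.063)[0]
bars=[(290.5,183),(302,211.5),(314,128)]; B=toplane(c,bars,.063)
cw=lambda v:np.degrees(np.arctan2(-v[0],-v[1]))
r=np.linalg.norm(P[:,:2]-o[:2],axis=1); k=(r>.024)&(r<.046)
print(o,"ptr",cw(P[k].mean(0)-o),k.sum(),"wedge",cw(w-o),np.linalg.norm(w-o),[cw(b-o) for b in B])
print(shift([.5294,-.0075,.2]))
E
```

```text
((349.83233642578125, 177.20751953125), (101.48329162597656, 106.19774627685547), 95.89425659179688)
[291.69230769 151.33333333] [285 144  16  13 117]
[0.53660555 0.1587734  0.08      ] ptr 88.02769397825074 74 wedge 90.3766411363882 0.061387852027833596 [np.float64(59.21794551269914), np.float64(28.16510438994447), np.float64(121.43860362616168)]
[135.8  -0.9 -39.9]
```

```bash
python3 - <<'E'
from h import *
c=cam("wrist"); im=cv2.imread("pics/w3.png"); g=cv2.cvtColor(im,cv2.COLOR_BGR2GRAY)
m=np.zeros_like(g); m[155:175,302:330]=(g[155:175,302:330]<110)*255
ys,xs=np.nonzero(m); P=toplane(c,np.c_[xs,ys],.08)
W=toplane(c,[(291.7,151.3),(290.5,183),(302,211.5),(314,128)],.063)
cw=lambda v:np.degrees(np.arctan2(-v[0],-v[1]))
for px in[(350,180),(351,181),(351.5,181)]:
    o=toplane(c,[px],.08)[0]; r=np.linalg.norm(P[:,:2]-o[:2],axis=1); k=(r>.024)&(r<.046)
    q=P[k][:,:2]; v=np.linalg.svd(q-q.mean(0))[2][0]; v*=np.sign((q.mean(0)-o[:2])@v)
    print(o,cw(q.mean(0)-o[:2]),"line dir",cw(v),[round(float(cw(w-o)),1) for w in W],np.linalg.norm(W-o,axis=1))
big=cv2.resize(im[95:250,270:430],None,fx=5,fy=5,interpolation=cv2.INTER_CUBIC)[:600]; cv2.imwrite("pics/c3.png",big[:, :800])
E
```

```text
[0.53777963 0.15638646 0.08      ] 91.91274322362274 line dir 92.77963435152162 [92.7, 61.9, 30.3, 122.9] [0.06258229 0.06006803 0.0616668  0.0595247 ]
[0.5390173  0.15584468 0.08      ] 92.70121024201524 line dir 92.9700303991911 [93.1, 62.9, 31.5, 122.7] [0.06379918 0.06087936 0.06183097 0.06080431]
[0.53945115 0.15601294 0.08      ] 92.38247732012357 line dir 92.68323797530931 [92.9, 62.9, 31.8, 122.3] [0.06420828 0.06132396 0.06218781 0.06106903]
```

View pics/c3.png

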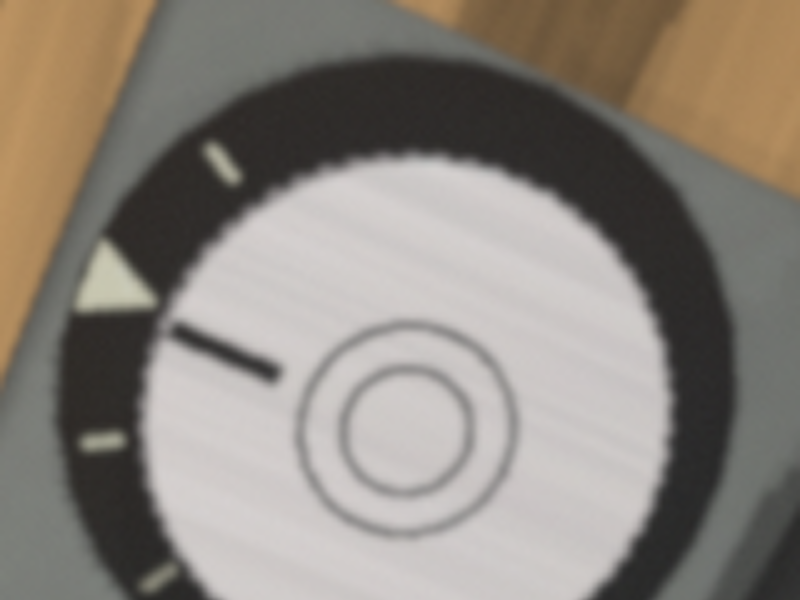

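The pointer line is at 92.7° and the wedge at 93.0°, so the dial has clicked in. Next I'll go over the start button and take one look before pressing.

Emit:
carry_out:
  moves:
    - [0, 34, 0, -10, 0]
    - [0, 68, 0, -20, 0]
    - [0, 102, 0, -30, 0]
    - [0, 136, 0, -40, 0]
    - [0, 136, 30, -40, 0]
    - [0, 136, 60, -40, 0]
    - [0, 136, 80, -40, 0]
    - [0, 136, 90, -40, 0]
    - [0, 136, 90, -40, 0]
    - [0, 136, 90, -40, 0]

```text
time: 10.25
eef_pos: [0.5299, -0.0079, 0.11]
orientation: [-90.0, -0.2, -68.8]
force: [-0.2, 0.5, -0.4]
width: -0.001
```

```bash
python3 - <<'E'
from h import *
c=cam("wrist");im=bot.read_camera("wrist");s=bot.sense(); print(s["eef_pos"],s["orientation"],s["force"],s["time"])
for z in(.082,): p=proj(c,[.5294,-.0075,z])[0]; print(p)
cv2.drawMarker(im,tuple(int(v) for v in p),(0,0,255),0,8)
cv2.imwrite("pics/w4.png",im); print(shift([.5294,-.0075,.082]))
E
```

```text
[ 0.52993309 -0.00793228  0.11012011] [-89.94360609  -0.1985323  -68.84265744] [-0.65996142 -0.00235786 -0.49990609] 10.3
[320.45770702 232.62472872]
[-0.7 28.1 -0.4]
```

View pics/w4.png

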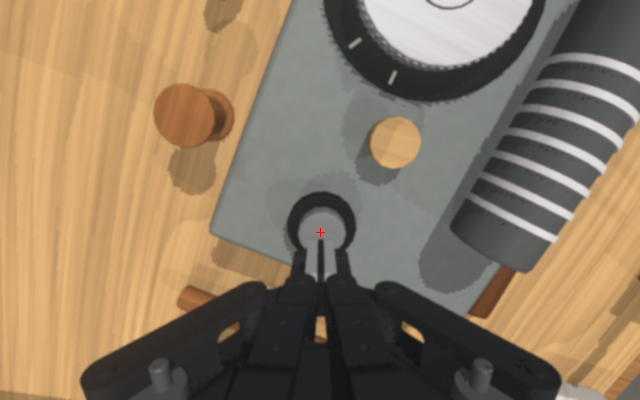

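The button top is centred at about (322,230), under the fingertip within 2 mm. Now I'll press it.

Emit:
carry_out:
  moves:
    - [0, 0, 10, 0, 0]
    - [0, 0, 20, 0, 0]
    - [0, 0, 25, 0, 0]
    - [0, 0, 28, 0, 0]
    - [0, 0, 30, 0, 0]
    - [0, 0, 32, 0, 0]
    - [0, 0, 34, 0, 0]
    - [0, 0, 34.8, 0, 0]
    - [0, 0, 34.8, 0, 0]
    - [0, 0, 34.8, 0, 0]

```text
time: 11.55
eef_pos: [0.5302, -0.008, 0.076]
orientation: [-89.9, -0.2, -68.8]
force: [-3.6, -0.7, 6.0]
width: 0.003
```

Emit:
carry_out:
  moves:
    - [0, 0, 0.8, 0, 0]
    - [0, 0, 0.8, 0, 0]
    - [0, 0, 0.8, 0, 0]
    - [0, 0, -2, 0, 0]
    - [0, 0, -6, 0, 0]
    - [0, 0, -12, 0, 0]
    - [0, 0, -25, 0, 0]
    - [0, 0, -50, 0, 0]
    - [0, 0, -90, 0, 0]
    - [0, 0, -130, 0, 0]

```text
time: 12.8
eef_pos: [0.5297, -0.0076, 0.2079]
orientation: [-89.9, -0.2, -68.8]
force: [0.6, 0.7, -0.3]
width: -0.005
```

Emit:
carry_out:
  moves:
    - [0, -20, -10, -50, 0]
    - [0, -40, -20, -100, 0]
    - [0, -60, -30, -140, 0]
    - [0, -60, -30, -140, 0]
    - [0, -60, -30, -140, 0]
    - [0, -60, -30, -140, 0]
    - [0, -60, -30, -140, 0]
    - [0, -60, -30, -140, 0]
    - [0, -60, -30, -140, 0]
    - [0, -60, -30, -140, 0]

```text
time: 14.05
eef_pos: [0.3774, -0.0021, 0.2373]
orientation: [-89.9, -0.2, -68.8]
force: [0.2, 0.2, -0.2]
width: -0.002
```

```bash
python3 - <<'E'
from h import *
im=bot.read_camera("top");s=bot.sense(); print(s["eef_pos"],s["orientation"],s["force"],s["time"])
a=cv2.imread("pics/top0.png"); f=lambda i:cv2.resize(i[135:275,225:445],None,fx=3.5,fy=3.5,interpolation=cv2.INTER_CUBIC)[:,:]
cv2.imwrite("pics/t5.png",f(im))
d=cv2.absdiff(a,im).max(2)[135:275,160:445]; ys,xs=np.nonzero(d>35); print(len(xs)); 
n,l,st,ce=cv2.connectedComponentsWithStats((d>35).astype(np.uint8)); print([(st[i]+[160,135,0,0,0]).tolist() for i in range(1,n) if st[i,4]>4])
E
```

```text
[ 0.37743026 -0.00212905  0.23736969] [-89.8870746   -0.22274066 -68.84090044] [-0.13635526 -0.08912714 -0.17671118] 14.1
668
[[312, 216, 6, 6, 14], [305, 219, 1, 7, 7], [373, 241, 8, 9, 29], [353, 245, 12, 30, 221], [386, 246, 57, 29, 324], [365, 254, 10, 9, 61], [376, 270, 2, 5, 6]]
```

View pics/t5.png

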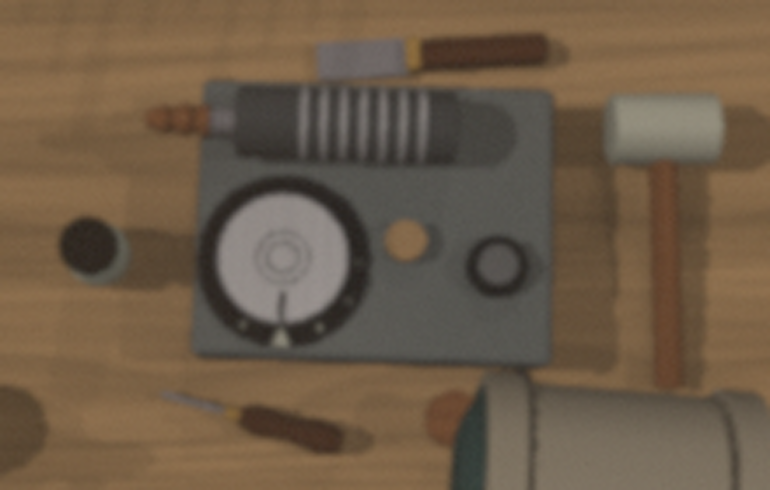

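The pointer is on the wedge: dial centre (283,258), wedge (281,338). Apart from the pointer, the only changes since the start are the arm and its shadow. Now I'll hand the job in.

```bash
python3 -c "
from plant import bot
print(bot.finish_job())"
```

```text
the job is handed in; nothing more can be done
None
```

I turned the dial clockwise to the wedge, then pressed the start button, and handed the job in at about 14 s of the allowed 45 s.

- **Dial:** It started between two clicks, about 45° short of the wedge. I pressed the shut fingertip on its top with 5 to 10 N and carried it round about 46° in two strokes. After I lifted off, the close-up measured the pointer line at 92.7° and the wedge at 93.0°. One earlier fit, using the rim outline, put them 2.3° apart. I judged its centre to be biased and used the dial's inner rings instead.
- **Start button:** I pressed it down to 76 mm above the table, which is full travel, with 6 N. I then pushed slightly harder and lifted clear. I did not measure its height after release; the last top picture shows it looking the same as at the start.
- **Surroundings:** In the area I compared, from the burnisher across to the dye jar, the before and after top pictures differ only at the pointer and where the arm and its shadow are. That area shows no shift of the burnisher, wax, awl, dye, knife or mallet head. In the last picture the arm partly covers the spool, and the cup was mostly outside the compared area.
- **At hand-in:** The arm was touching nothing, and the force reading was about zero.

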